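Wedge the tube cradle up to the height gauge

ROBOT

A 6-joint arm with a two-finger parallel gripper is mounted at the origin on a cart in front of the work surface, level with it; the furniture and walls round the work are solid. World frame = base frame: x ahead of the robot, y to its left, z up, the work surface at z = 0. Lengths are in m, angles in rad, forces in N, time in s.
With the tool pointing down it reaches from about 0.275 to 0.85 m from the base axis. Payload 19 kg.
Tool frame: the origin (TCP) lies at the very end of the fingers, on their centre line; the grasp point (between the pads) lies env.grip_depth behind it (env.grip_depth is the distance from the TCP to the grasp point, in m); z points along the fingers, y is the direction in which the jaws open and shut (so a half turn about z gives the same grasp; the last joint's range is limited). The gripper opens to 85 mm and grips with 20 to 120 N. Pads are 22 mm wide; open, the fingers measure 114 mm over their backs; the gripper's body (76 mm by 85 mm) begins 54 mm behind the grasp point. The pads swing forward as they close: fully open they stand 13 mm farther back than shut.
Start: joints at [0.992, 0.15, 1.437, -0, 1.554, -0.134], TCP at [0.247, 0.519, 0.231] pointing down, gripper open.
Joint ranges: [-2.8, 2.8], [-0.68, 2.1], [0.12, 2.68], [-1.39, 4.53], [0.16, 2.79], [-2.81, 2.81]. Speed limits (rad/s): [1.89, 1.89, 2.22, 3.01, 3.01, 3.01].

INTERFACE

Orientations are given as [roll, pitch, yaw] about the fixed x, y, z axes, in that order (R = Rz(yaw) Ry(pitch) Rx(roll)).
In Python, from station import env, eyes, job, spotter gives the robot as it stands. The module is installed in compiled form; this text tells all that it offers.
- The arm moves only by the shell command python3 -m creep 'ROWS' [FORCE]. ROWS is JSON, a list of rows, each a list of 7 numbers: the finger opening in mm, from 0 to 85.4, then the shift along the tool's x, y, z in mm, then the turn, a rotation vector about the tool's x, y, z in degrees. A call has 1 to 20 rows; each row shifts and turns the commanded pose from where the row before left it, along the tool's axes as they then stand; what a row does not reach is not made up. A row lasts 1/8 s, in which the tool goes at most 62.5 mm and 10.7 degrees, less where a joint would pass 70% of its speed; a pose out of reach is approached as far as the arm can. A call is refused whole if a number of a shift passes 62.5 or a number of a turn 10.7, either way. A call with a gripper value outside its range is refused whole. The fingers move at their own pace and stop on an object; FORCE is the grip in N (left out, the last holds). Time passes only in rows, so rows that do not move let the fingers close. It gives the time, the measured TCP pose, the force and the opening at its end, in the units of the state.
- env.get_obs(): the state, without advancing time (a new reading comes with each control period).
- eyes.grab_frame(name): name is "scene" or "top" or "wrist"; returns a dict with "pixels" (480x640x3 uint8, blue, green, red), "intrinsics" (3x3 intrinsics, pixels), "rvec" (rotation vector, rad) and "tvec" (3), from world to camera coordinates, as OpenCV has them; the wrist camera has in their place "T_tool_cam" (4x4, takes a point from camera to tool coordinates, whose origin is the TCP and whose axes are the flange's). Camera axes: x right, y down, z forward; pixel columns grow to the right and rows downward; lengths in m; the calibration is good to about 2 mm. A picture is of the moment at which its call begins: read the wrist's pose just before it. There is no depth.
- job.hand_in(): hands the job in, once; it reports no verdict.
Trained networks look in a picture, given as the dict that the camera call returned (one of the last four; its "shot" number tells which), for a name from the list of things; names that differ only in an ending like _2 or _b are one class to them, and where a whole thing is asked for, a point or a joint stands for the part that bears it (a point fixed in the world has none). Each returns a list of dicts, best first, with "score" (0 to 1); they miss things now and then, are a little off and sometimes report something else, mostly with a low value. They report only what shows in the picture. A call takes as long as a camera call.
- spotter.outline_of(thing, picture): "mask" (480x640 bool, what is visible of it) and "box" ([left, top, right, bottom] in pixels, round what is visible of it).
- spotter.mark_of(thing, picture): "xy" ([column, row] in pixels: a listed point, or the origin of a listed thing).
The state is a dict: "time": time; "joint_pos": joint angles; "joint_vel": joint speeds; "joint_torque": joint torques, N m; "tool_pos": TCP position; "eef_rot": TCP orientation; "force": force on the tool from outside, world axes, zero at the start; "moment": the same for the moment, N m; "opening": finger opening in m.
Only numpy, scipy, OpenCV 4.12 (cv2) and the standard library are available. Lean on these libraries where they do the work, as an engineer would, in place of code of your own. Each camera call takes 0.05 s, during which the arm holds its last target.

TASK

The tube in the cradle has to be set to the height of the gauge before it is soldered: fetch the long wooden wedge, lay it on the board with its thin end in the channel under the cradle's low end, and slide it in until the tube is lifted against the underside of the gauge's finger. The tube must bear lightly on the finger, clearly touching (a few newtons) but never jammed up hard against it; then let go and leave the wedge holding it there.

Things in the scene. Friction and masses are not known exactly. Their poses are not given: they have to be found in the camera images.
- board: Dark wooden levelling board, fixed, 343 x 130 x 14 mm (from x -165 to +178 mm of its origin). Origin on the bench top (z 0) below the axis of the cradle's front foot; x is the way the wedge goes in. The foot lies across two rails at x 0, its underside 10 mm above the board's top, so a thinner thing passes under it. The heel block is at x 127 to 173 mm.
- channel (a point): Mouth of the channel between the two wooden rails, on the board's top face (14 mm above the bench), at board x -38, y 0; axes as the board. Rails 10 mm high; channel 40 mm wide along x, from here to 134 mm beyond; in front, over 18 mm, the rails flare to about 48 mm. The front foot crosses 38 mm beyond this point.
- gauge: Height gauge: steel post, 10 mm thick, top 124 mm above the bench, at board x -4, y +52 mm; origin at its foot. A round 8 mm finger, clamped on it by a dark block with a brass screw, reaches along board -y over the tube's front end. The finger's underside is 74 to 79.5 mm above the bench, different each time and not in the readings: 4 to 9.5 mm above the tube at the start.
- cradle: Loose tube cradle, 0.6 to 1.0 kg: aluminium bar on two 16 mm round cross bars; a 12 mm tube 215 mm long is clipped in its two wooden saddles. Origin on the heel bar's axis, which turns in the heel block's groove (board x 150 mm) and cannot slide. The front foot bar, 150 mm in front of it, is what the wedge lifts; it starts 7 mm lower than the heel.
- tube_tip (a point): Axis of the tube 2 mm behind its front end, at board x -18 mm; the tube's top is 6 mm above it. Axes are those of the cradle.
- long_wedge: Long loose wedge of pale wood, 0.15 kg: 200 mm long (x), 36 wide (y), 5 thick at the thin end (+x), 30 at the butt (-x): rises 1 in 8. Flat underside, origin at its centre. A shorter wedge (110 x 30 x 19 mm) lies near and is not used. It takes the cradle's load with its thin end 40 mm past the front foot's axis; from there the foot rises 1 mm per 8 mm. Friction holds it where it is left.
- wedge_grip (a point): A good place to take the long wedge across its width: 130 mm from its thin end, 70 mm from the butt; there it is 21 mm thick and this point is half-way up. Axes are those of the wedge. Once it carries the cradle, the push needed is steady (4 to 10 N, by friction and weight) till the tube meets the finger; then it climbs 1 to 5 N per mm, by about 1.3 to 2.5 N for each newton on the finger.
- wedge_nose (a point): Middle of the lower edge of the long wedge's thin end (100 mm from its origin along its x).

How it is judged:
By the outcome, as a careful person would: the job done as asked, in the order asked, and still so for the second after the job is handed in, with the robot touching nothing.
It also fails if it takes over 64 s, if anything falls off the work surface, if the arm or the gripper's body presses on something with over 40 N, if the wrist force passes 120 N, or if a joint passes its speed limit or range.

## Working session

There is one attempt and no reset: what is moved stays moved. The work goes in short steps, Python scripts to look and compute and a shell command to move; the robot and the scene stay as the last step left them, time stands still between calls to the robot, and variables do not carry over. Pictures are saved under pics/ and viewed, and the job is handed in when it is done.

```bash
mkdir -p pics
cat > h.py <<'E'
import numpy as np, cv2
from station import env, eyes, job, spotter
from scipy.spatial.transform import Rotation as Ro
def pose():
    o=env.get_obs(); T=np.eye(4); T[:3,:3]=Ro.from_euler('xyz',o['eef_rot']).as_matrix(); T[:3,3]=o['tool_pos']; return o,T
def cam(name):
    o,T=pose(); f=eyes.grab_frame(name)
    if name=='wrist': M=T@np.array(f['T_tool_cam'])
    else:
        E=np.eye(4);E[:3,:3]=cv2.Rodrigues(np.array(f['rvec'],float))[0];E[:3,3]=np.ravel(f['tvec']);M=np.linalg.inv(E)
    return f,M
def ray(f,M,xy):
    K=np.array(f['intrinsics']);d=M[:3,:3]@np.linalg.inv(K)@np.array([xy[0],xy[1],1.]);return M[:3,3],d/np.linalg.norm(d)
def onz(f,M,xy,z):
    c,d=ray(f,M,xy);return c+d*(z-c[2])/d[2]
def proj(f,M,p):
    K=np.array(f['intrinsics']);q=np.linalg.inv(M)@np.append(p,1);u=K@q[:3];return u[:2]/u[2]
E
cat > a.py <<'E'
from h import *
o,T=pose();print(o['time'],o['tool_pos'],o['eef_rot'],o['opening'],env.grip_depth)
zs=dict(board=0,channel=.014,gauge=0,cradle=.032,tube_tip=.064,long_wedge=0.0,wedge_grip=.0105,wedge_nose=0)
for n in ['scene','top']:
    f,M=cam(n);cv2.imwrite(f'pics/{n}0.png',f['pixels']);print(n,M[:3,3])
    for t,z in zs.items():
        for r in spotter.mark_of(t,f)[:2]: print(t,round(r['score'],2),np.round(r['xy'],1),np.round(onz(f,M,r['xy'],z),4))
E
python3 a.py
```

```text
0.0 [0.24730661 0.51883451 0.23069065] [-3.14040511e+00 -1.31900049e-04  2.69681375e+00] 0.08558199576665836 0.0187
scene [ 0.04893296 -0.71337855  0.81405761]
board 0.58 [364.1 329.4] [ 0.5632 -0.2406  0.    ]
channel 0.79 [347.5 323.4] [ 0.5393 -0.2197  0.014 ]
channel 0.63 [358.4 305.8] [ 0.5846 -0.1989  0.014 ]
gauge 0.58 [355.4 301.3] [ 0.5972 -0.1775  0.    ]
cradle 0.75 [443.  307.3] [ 0.6967 -0.3077  0.032 ]
tube_tip 0.86 [356.6 304.6] [ 0.5505 -0.2269  0.064 ]
long_wedge 0.9 [216.1 239.1] [0.474  0.1459 0.    ]
long_wedge 0.17 [345.1 325.3] [ 0.5412 -0.2119  0.    ]
wedge_grip 0.8 [201.  237.9] [0.4442 0.1579 0.0105]
wedge_grip 0.51 [363.5 326.4] [ 0.5604 -0.2407  0.0105]
wedge_nose 0.74 [258.4 223.6] [0.5788 0.1355 0.    ]
top [ 0.37506333 -0.03969497  1.18097212]
board 0.58 [412.4 251.3] [ 0.5601 -0.2431  0.    ]
board 0.21 [440.2 190.6] [ 0.7069 -0.3163  0.    ]
channel 0.9 [406.  262.1] [ 0.5327 -0.2247  0.014 ]
gauge 0.63 [246.9 290.7] [0.4726 0.1462 0.    ]
gauge 0.62 [392.5 241.1] [ 0.5851 -0.1971  0.    ]
cradle 0.56 [439.5 190.7] [ 0.6977 -0.3071  0.032 ]
tube_tip 0.66 [412.2 252.5] [ 0.5473 -0.2315  0.064 ]
long_wedge 0.79 [247.3 286.6] [0.4821 0.1454 0.    ]
wedge_grip 0.66 [247.7 289.5] [0.4744 0.1427 0.0105]
wedge_grip 0.6 [240.1 303.6] [0.4423 0.1598 0.0105]
wedge_nose 0.74 [239.8 302.2] [0.4461 0.1624 0.    ]
wedge_nose 0.69 [253.3 252.7] [0.562  0.1323 0.    ]
```

View pics/scene0.png

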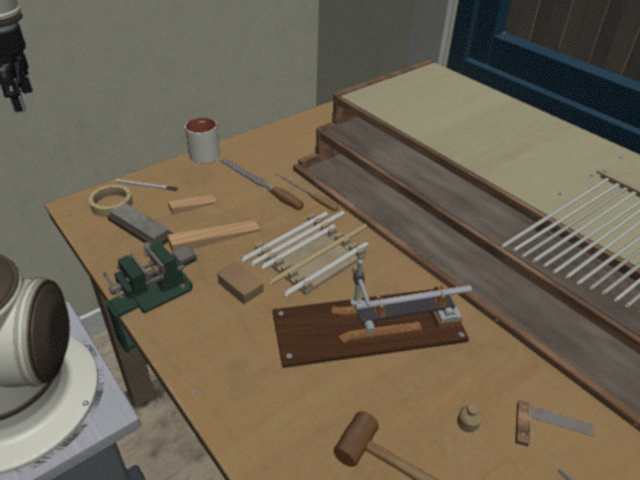

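View pics/top0.png

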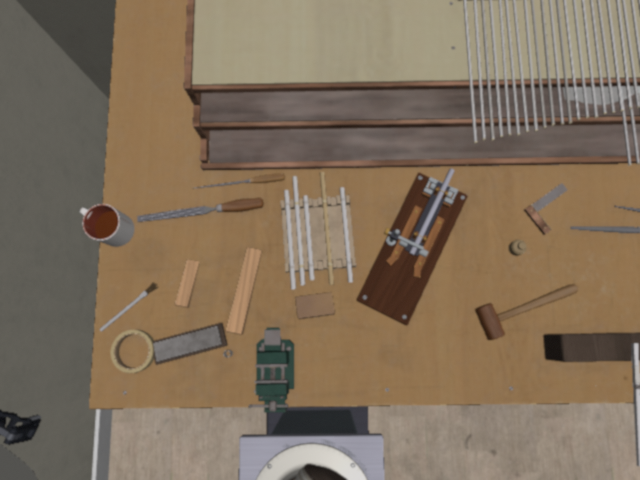

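The scene view shows the long wedge from about (170,240) to (258,224), with its thin end away from the robot. The board lies at about (275..467, 290..362) with the gauge near (358,290). I'll fit poses to the masks.

```bash
cat > fit.py <<'E'
from h import *
from scipy.optimize import minimize
WV=np.array([[x,y,z] for x,h in((-.1,.03),(.1,.005)) for y in(-.018,.018) for z in(0,h)])
BV=np.array([[x,y,z] for x in(-.165,.178) for y in(-.065,.065) for z in(0,.014)])
def hull(f,M,V,p,z0=0.):
    c,s=np.cos(p[2]),np.sin(p[2]);W=np.c_[p[0]+c*V[:,0]-s*V[:,1],p[1]+s*V[:,0]+c*V[:,1],V[:,2]+z0]
    U=np.array([proj(f,M,w) for w in W]);return cv2.convexHull(U.astype(np.float32))
def ras(h,S=4):
    m=np.zeros((480*S//2,640*S//2),np.uint8);cv2.fillConvexPoly(m,np.round(h*(S/2)*16).astype(np.int32),1,shift=4);return m
def fit(views,V,p0,z0=0.,usehull=False):
    L=[]
    for f,M,mask in views:
        m=mask.astype(np.uint8)
        if usehull:
            m0=cv2.morphologyEx(m,cv2.MORPH_OPEN,np.ones((3,3)));h=cv2.convexHull(cv2.findNonZero(m0));m=np.zeros_like(m);cv2.fillConvexPoly(m,h,1)
        L.append((f,M,cv2.resize(m,None,fx=2,fy=2,interpolation=cv2.INTER_NEAREST)))
    def cost(q):
        p=np.array(q)*[.01,.01,.1];c=0
        for f,M,m in L:
            r=ras(hull(f,M,V,p,z0)+.25);c+=1-(r&m).sum()/max(1,(r|m).sum())
        return c
    best=None
    for d in(-.5,0,.5):
        q0=np.array(p0)/[.01,.01,.1]+[0,0,d]
        r=minimize(cost,q0,method='Nelder-Mead',options=dict(initial_simplex=q0+np.array([[0,0,0],[1,0,0],[0,1,0],[0,0,1]]),maxiter=250))
        if best is None or r.fun<best.fun:best=r
    return best.x*[.01,.01,.1],best.fun/len(L)
E
cat > b.py <<'E'
from fit import *
VW=[];VB=[]
for n in('scene','top'):
    f,M=cam(n)
    for t,L in(('long_wedge',VW),('board',VB)):
        R=spotter.outline_of(t,f);print(n,t,[(round(r['score'],2),r['box'],r['mask'].sum()) for r in R[:3]])
        if R:L.append((f,M,R[0]['mask']))
    cv2.imwrite(f'pics/{n}1.png',f['pixels'])
for nm,Vv,V,p in(('w',VW,WV,[.475,.147,-.2]),('b',VB,BV,[.561,-.242,-.435])):
    for vs in([Vv]+[[v] for v in Vv]):
        x,c=fit(vs,V,p,usehull=(nm=='b'));print(nm,np.round(x,4),np.degrees(x[2]).round(2),round(c,3))
print(eyes.grab_frame('wrist')['T_tool_cam'])
E
python3 b.py
```

```text
scene long_wedge [(0.71, [169.5, 220.9, 258.1, 249.7], np.int64(1334)), (0.47, [272.2, 260.5, 468.3, 366.5], np.int64(8921))]
scene board [(0.81, [274.1, 259.7, 469.6, 368.7], np.int64(8585))]
top long_wedge [(0.76, [227.5, 246.0, 260.6, 333.2], np.int64(1416))]
top board [(0.56, [352.8, 172.1, 467.4, 324.0], np.int64(6911))]
w [ 0.4758  0.1523 -0.219 ] -12.55 0.111
w [ 0.4747  0.1533 -0.2111] -12.1 0.149
w [ 0.4772  0.1515 -0.2215] -12.69 0.064
b [ 0.5665 -0.2368 -0.4762] -27.29 0.132
b [ 0.5664 -0.2363 -0.4755] -27.24 0.215
b [ 0.5663 -0.2374 -0.4703] -26.95 0.047
[[-1.51095066e-04 -9.54736410e-01 -2.97453131e-01  7.53319544e-02]
 [ 9.99999876e-01 -2.97005429e-06 -4.98429542e-04  2.89843262e-04]
 [ 4.74985379e-04 -2.97453170e-01  9.54736292e-01 -1.43333723e-01]
 [ 0.00000000e+00  0.00000000e+00  0.00000000e+00  1.00000000e+00]]
```

```bash
python3 -m creep '[[85,-33.5,-23.9,0,0,0,0],[85,-33.5,-23.9,0,0,0,0],[85,-33.5,-23.9,0,0,0,0],[85,-33.5,-23.9,0,0,0,0],[85,-33.5,-23.9,0,0,0,0],[85,-33.5,-23.9,10,0,0,0],[85,-33.5,-23.9,20,0,0,0],[85,-33.5,-23.9,20,0,0,0],[85,-33.5,-23.9,20,0,0,0],[85,-33.5,-23.9,10,0,0,0],[85,0,0,0,0,0,-6.45],[85,0,0,0,0,0,-6.45],[85,0,0,0,0,0,0],[85,0,0,0,0,0,0]]'
cat > c.py <<'E'
from fit import *
import sys
o,T=pose();print(o['time'],np.round(o['tool_pos'],4),np.degrees(o['eef_rot']).round(2))
f,M=cam('wrist');cv2.imwrite(f'pics/{sys.argv[1]}.png',f['pixels'])
R=spotter.outline_of('long_wedge',f);print([(round(r['score'],2),r['box'],r['mask'].sum()) for r in R[:3]])
x,c=fit([(f,M,R[0]['mask'])],WV,[.4765,.152,-.22]);print(np.round(x,4),np.degrees(x[2]),c)
for t,z in(('wedge_grip',.0105),('wedge_nose',0)):
    for r in spotter.mark_of(t,f)[:2]:print(t,r['score'],r['xy'],onz(f,M,r['xy'],z))
g=x[:2]+-.03*np.array([np.cos(x[2]),np.sin(x[2])]);print('grip',g,'tool',(T[:3,:3].T@(np.append(g,.003)-T[:3,3]))*1000)
im=f['pixels'].copy();cv2.polylines(im,[np.int32(hull(f,M,WV,x))],True,(0,0,255));cv2.imwrite(f'pics/{sys.argv[1]}f.png',im)
E
python3 c.py w1
```

```text
time: 3.0
tool_pos: [0.447, 0.1592, 0.1514]
eef_rot: [-3.142, 0.0, 2.919]
force: [0.3, -0.9, 0.1]
opening: 0.0846
3.0 [0.447  0.1592 0.1514] [-180.      0.    167.27]
[(0.64, [284.7, 124.5, 343.6, 378.8], np.int64(13081))]
[ 0.4753  0.1506 -0.2121] -12.150524228534705 0.019691425553585606
wedge_grip 0.91 [311.5, 223.7] [0.44470463 0.15612043 0.0105    ]
wedge_nose 0.92 [315.0, 373.3] [0.5730045  0.12950043 0.        ]
grip [0.44596791 0.15695148] tool [  0.47547649  -2.43048285 148.35318116]
```

View pics/w1f.png

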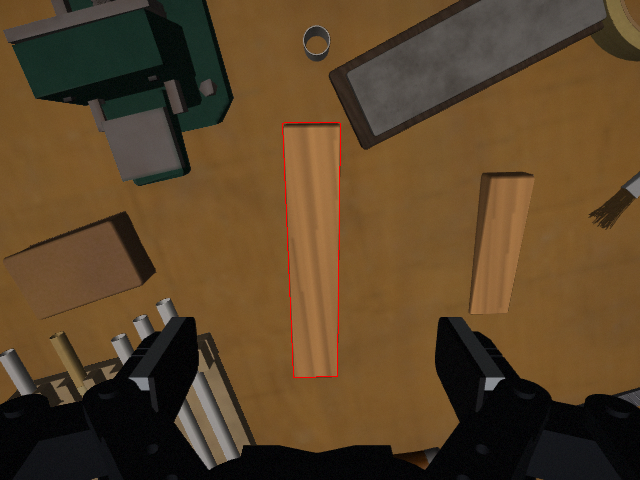

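The wrist fit is good: wedge centre near pixel (312,250), butt at the top, thin end at the bottom (375). Descending to grip.

```bash
python3 -m creep '[[85,0.5,-2.4,20,0,0,-0.6],[85,0,0,35,0,0,0],[85,0,0,35,0,0,0],[85,0,0,25,0,0,0],[85,0,0,18,0,0,0],[70,0,0,10,0,0,0],[60,0,0,5,0,0,0],[50,0,0,0,0,0,0],[40,0,0,0,0,0,0],[25,0,0,0,0,0,0],[25,0,0,0,0,0,0],[25,0,0,0,0,0,0],[25,0,0,0,0,0,0]]' 40
```

```text
time: 4.82
tool_pos: [0.4464, 0.157, 0.004]
eef_rot: [3.141, 0.001, 2.932]
force: [-1.8, -0.2, 6.2]
opening: 0.0351
```

```bash
python3 -m creep '[[25,0,0,-15,0,0,0],[25,0,0,-35,0,0,0],[25,0,0,-50,0,0,0],[25,0,0,-50,0,0,0],[25,3,-38,0,0,0,0],[25,3,-38,0,0,0,0],[25,3,-38,0,0,0,0],[25,3,-38,0,0,0,0],[25,3,-38,0,0,0,0],[25,3,-38,0,0,0,0],[25,3,-38,0,0,0,0],[25,2,-35,0,0,0,0],[25,0,0,0,0,0,7.5],[25,0,0,0,0,0,7.5],[25,0,0,0,0,0,0],[25,0,0,0,0,0,0]]'
cat > d.py <<'E'
from fit import *
import sys
o,T=pose();print(o['time'],np.round(o['tool_pos'],4),np.degrees(o['eef_rot']).round(2))
for n in('wrist','top'):
    f,M=cam(n);cv2.imwrite(f'pics/{n}_{sys.argv[1]}.png',f['pixels'])
    for t,z in(('board',0),('channel',.014),('gauge',0),('tube_tip',.064),('cradle',.032)):
        for r in spotter.mark_of(t,f)[:2]:print(n,t,round(r['score'],2),np.round(r['xy'],1),np.round(onz(f,M,r['xy'],z),4))
    R=spotter.outline_of('board',f)
    if R:
        x,c=fit([(f,M,R[0]['mask'])],BV,[.5663,-.2374,-.471],usehull=True);print(n,'board',np.round(x,4),np.degrees(x[2]),c,R[0]['box'])
E
python3 d.py d1
```

```text
time: 6.82
tool_pos: [0.3609, -0.1327, 0.1538]
eef_rot: [-3.141, 0.0, 2.674]
force: [-0.1, -0.6, -1.3]
opening: 0.0354
6.825 [ 0.3609 -0.1327  0.1538] [-1.7999e+02  3.0000e-02  1.5320e+02]
wrist board [ 0.566  -0.2416 -0.4861] -27.853572197784402 0.2548685384228143 [230.5, 303.2, 399.2, 447.4]
top board 0.71 [410.8 252.9] [ 0.5563 -0.2391  0.    ]
top channel 0.94 [407.3 262.6] [ 0.5315 -0.2277  0.014 ]
top gauge 0.69 [390.1 242. ] [ 0.5831 -0.1914  0.    ]
top tube_tip 0.63 [409.7 253.6] [ 0.5449 -0.2258  0.064 ]
top cradle 0.86 [440.9 191.6] [ 0.6955 -0.3103  0.032 ]
top board [ 0.5931 -0.2516 -0.4835] -27.702151038931913 0.12580185317177472 [361.0, 171.7, 466.8, 309.9]
```

View pics/wrist_d1.png

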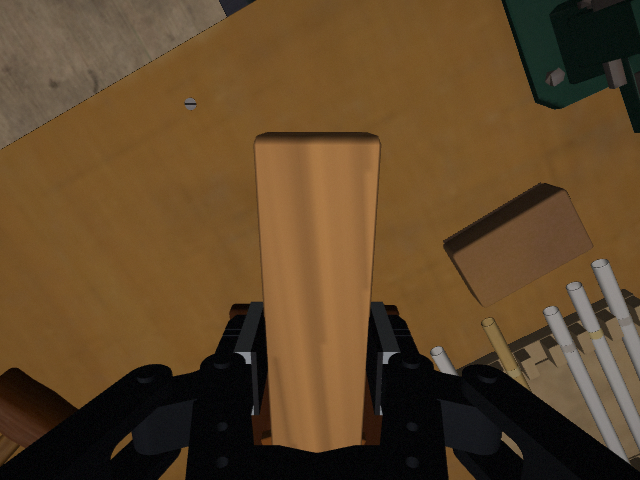

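The wrist view shows the held wedge blocking the view ahead (nose near (315,450)), with its butt at row 135. I'll move sideways and up so the board shows beside it.

```bash
python3 -m creep '[[25,0,0,-50,0,0,0],[25,0,0,-50,0,0,0],[25,-32,-22,0,0,0,0],[25,-32,-22,0,0,0,0],[25,-32,-22,0,0,0,0],[25,-32,-22,0,0,0,0],[25,-32,-22,0,0,0,0],[25,-31,-20,0,0,0,0],[25,0,0,0,0,0,0],[25,0,0,0,0,0,0]]'
python3 d.py d2
```

```text
time: 8.78
tool_pos: [0.472, -0.3349, 0.253]
eef_rot: [3.141, -0.001, 2.671]
force: [-0.1, 0.3, -1.2]
opening: 0.0349
8.775 [ 0.472  -0.3349  0.253 ] [ 1.7999e+02 -4.0000e-02  1.5301e+02]
wrist board 0.94 [443.8 235.9] [ 0.5656 -0.2392  0.    ]
wrist channel 0.85 [451.8 200.9] [ 0.5314 -0.2219  0.014 ]
wrist channel 0.48 [502.7 234.5] [ 0.5845 -0.1902  0.014 ]
wrist gauge 0.85 [501.  232.2] [ 0.588  -0.1869  0.    ]
wrist tube_tip 0.91 [466.9 235. ] [ 0.5478 -0.2315  0.064 ]
wrist board [ 0.5697 -0.2211 -0.3587] -20.55192619398441 0.2502519462573328 [374.5, 53.7, 576.3, 368.5]
top board 0.78 [408.9 252.9] [ 0.5564 -0.2347  0.    ]
top channel 0.78 [407.3 263.4] [ 0.5297 -0.2276  0.014 ]
top gauge 0.84 [392.3 242.9] [ 0.5808 -0.1965  0.    ]
top tube_tip 0.69 [412. 252.] [ 0.5485 -0.2311  0.064 ]
top cradle 0.57 [438.2 190.1] [ 0.6992 -0.3042  0.032 ]
top board [ 0.5654 -0.2374 -0.4865] -27.876013637346055 0.0455898933248533 [354.8, 174.5, 469.1, 324.6]
```

View pics/wrist_d2.png

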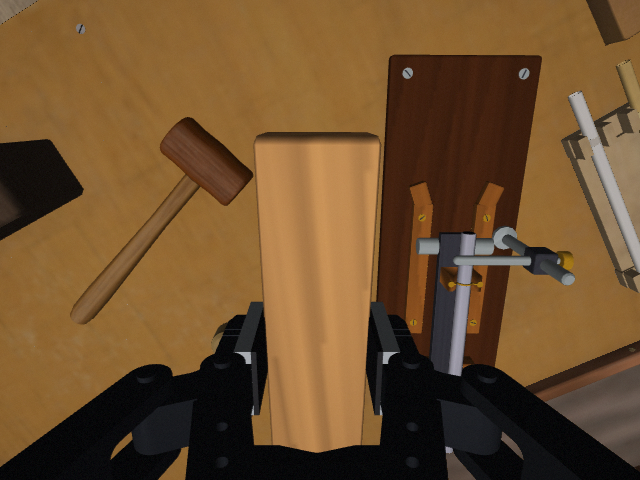

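The board shows cleanly: near-end corners at (389,56) and (541,56), rails at columns ~412–430 and ~478–495. I'll zoom to get the channel's edges.

```bash
python3 -c "
import cv2
i=cv2.imread('pics/wrist_d2.png')[170:345,390:520];cv2.imwrite('pics/z1.png',cv2.resize(i,None,fx=3.4,fy=3.4,interpolation=cv2.INTER_CUBIC))
i=cv2.imread('pics/wrist_d2.png')[40:90,370:560];cv2.imwrite('pics/z2.png',cv2.resize(i,None,fx=4,fy=4,interpolation=cv2.INTER_CUBIC))"
```

```text
(no output)
```

View pics/z1.png

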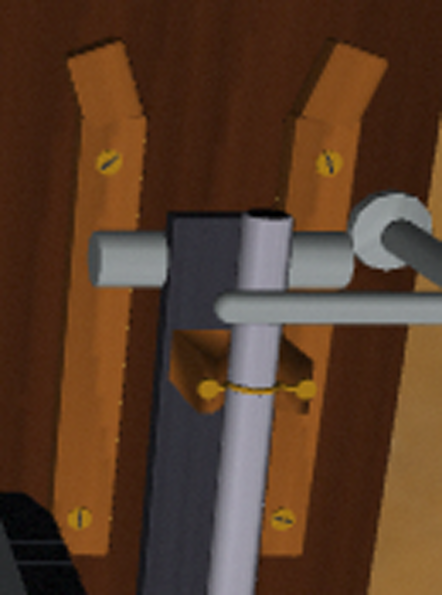

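View pics/z2.png

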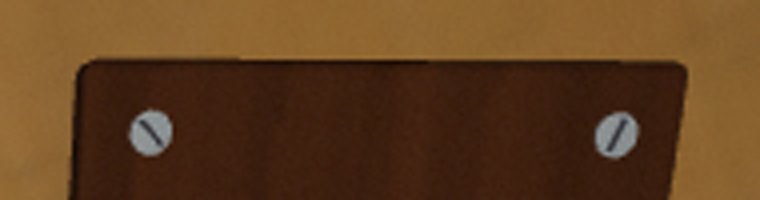

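Run:
```python
from h import *
f,M=cam('wrist')
def s(a,z):return onz(f,M,a,z)
L1,L2=s((432.9,204.4),.024),s((421.8,332.6),.024)
for z in(.014,.024):
    R1,R2=s((476.8,204.4),z),s((467,332.6),z)
    m1,m2=(L1+R1)/2,(L2+R2)/2;d=(m2-m1)[:2]
    print(z,np.linalg.norm((L1-R1)[:2]),np.linalg.norm((L2-R2)[:2]),m1,m2,np.degrees(np.arctan2(d[1],d[0])),np.linalg.norm(d))
a,b=s((407.6,73.3),.015),s((524.1,73.5),.015);print('screw mid',(a+b)/2,np.degrees(np.arctan2(*(b-a)[:2])))
A,B=s((389.8,55.5),.014),s((541.5,56),.014);print('end mid',(A+B)/2,np.linalg.norm(A-B),np.degrees(np.arctan2(*(B-A)[:2])))
d=L2-L1;print('L dir',np.degrees(np.arctan2(d[1],d[0])))
# wedge in hand: top butt edge corners
print(M[:3,:3],f['intrinsics'])
```

```text
0.014 0.0443980402798446 0.05033163289309908 [ 0.53463523 -0.22179035  0.019     ] [ 0.65552181 -0.28033887  0.019     ] -25.842119780526826 0.13431863212441367
0.024 0.04039411055784589 0.04591517020017267 [ 0.53280018 -0.22307443  0.024     ] [ 0.65206982 -0.28088044  0.024     ] -25.857915879648324 0.13253973293961854
screw mid [ 0.43287406 -0.17096586  0.015     ] 27.088736230026964
end mid [ 0.41975363 -0.16578061  0.014     ] 0.12926086096471037 27.171829042942115
L dir -27.051352132714637
[[ 4.53904992e-01  8.50785727e-01  2.64828068e-01]
 [ 8.91049903e-01 -4.33202990e-01 -1.35518408e-01]
 [-5.72816635e-04  2.97487506e-01 -9.54725539e-01]] [[411.88379838   0.         316.43960723]
 [  0.         411.88379838 243.47579982]
 [  0.           0.           1.        ]]
```

```bash
python3 -m creep '[[25,31.4,21.3,0,0,0,0],[25,31.4,21.3,0,0,0,0],[25,31.4,21.3,0,0,0,0],[25,31.4,21.3,0,0,0,0],[25,31.4,21.3,10,0,0,0],[25,31.6,21.1,20,0,0,0],[25,0,0,50,0,0,0],[25,0,0,50,0,0,0],[25,0,0,40,0,0,0],[25,0,0,15,0,0,0],[25,0,0,0,0,0,0],[25,0,0,0,0,0,0]]'
cat > k.py <<'E'
from h import *
import sys
C=np.array([.5328,-.2231]);a=np.radians(-27.1);h=np.array([np.cos(a),np.sin(a)]);y=np.array([-h[1],h[0]])
o,T=pose();d=T[:2,3]-C
print('t',o['time'],'board x %.1f y %.1f z %.1f'%(d@h*1e3-38,d@y*1e3,T[2,3]*1e3),'yaw',np.degrees(o['eef_rot']).round(2),'F board',np.round([o['force'][:2]@h,o['force'][:2]@y,o['force'][2]],2),'open',round(o['opening']*1e3,1))
if len(sys.argv)>1:
    for n in sys.argv[2:]:
        f,M=cam(n);cv2.imwrite(f'pics/{n}_{sys.argv[1]}.png',f['pixels'])
E
python3 k.py k1 scene wrist
```

```text
time: 11.02
tool_pos: [0.3628, -0.1365, 0.0698]
eef_rot: [-3.141, 0.002, 2.671]
force: [0.1, -0.3, -1.3]
opening: 0.0351
t 11.025 board x -228.8 y -0.4 z 69.8 yaw [-1.7998e+02  1.2000e-01  1.5301e+02] F board [ 0.19 -0.2  -1.26] open 35.1
```

View pics/scene_k1.png

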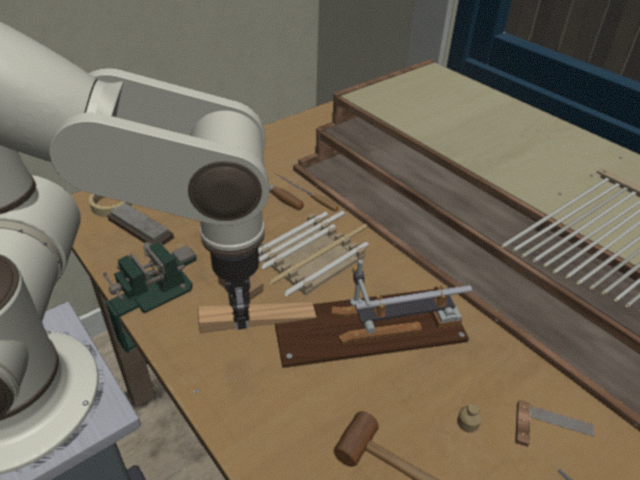

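View pics/wrist_k1.png

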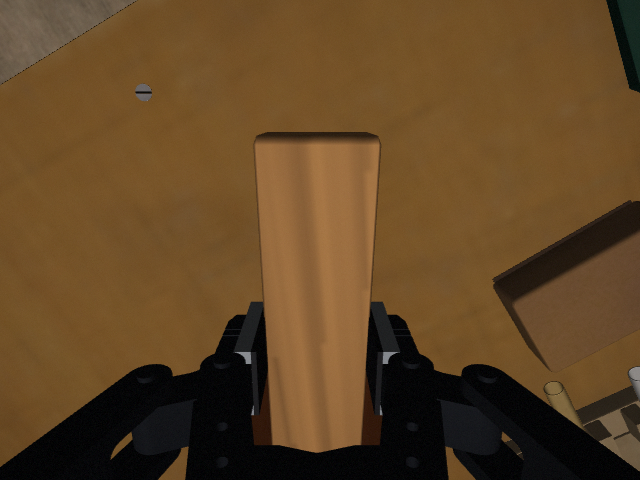

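The wedge is level in the hand and lined up behind the board; its nose is at about (315,310) in the scene view. I'll go down and in to just before the foot.

```bash
python3 -m creep '[[25,0,0.4,20,0,0,0],[25,0,0,20,0,0,0],[25,0,0,10,0,0,0],[25,-10,0,0,0,0,0],[25,-10,0,0,0,0,0],[25,-10,0,0,0,0,0],[25,-10,0,0,0,0,0],[25,-8,0,0,0,0,0],[25,-6,0,0,0,0,0],[25,-6,0,0,0,0,0],[25,-6,0,0,0,0,0],[25,-6,0,0,0,0,0],[25,-6,0,0,0,0,0],[25,0,0,0,0,0,0]]'
python3 k.py k2 scene top wrist
```

```text
time: 12.88
tool_pos: [0.432, -0.1712, 0.0183]
eef_rot: [-3.142, -0.0, 2.671]
force: [0.3, 0.7, -1.0]
opening: 0.035
t 12.875 board x -151.4 y 0.3 z 18.3 yaw [-179.99   -0.    153.01] F board [-0.08  0.76 -1.03] open 35.0
```

```bash
python3 -c "
import cv2
i=cv2.imread('pics/scene_k2.png')[240:380,180:480];cv2.imwrite('pics/z3.png',cv2.resize(i,None,fx=2.6,fy=2.6,interpolation=cv2.INTER_CUBIC))
"
```

```text
(no output)
```

View pics/z3.png

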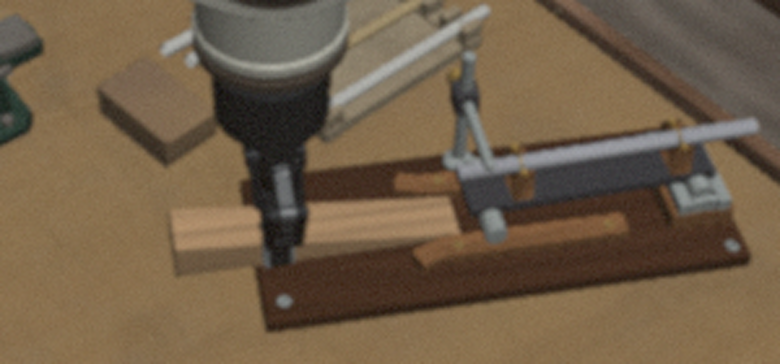

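View pics/wrist_k2.png

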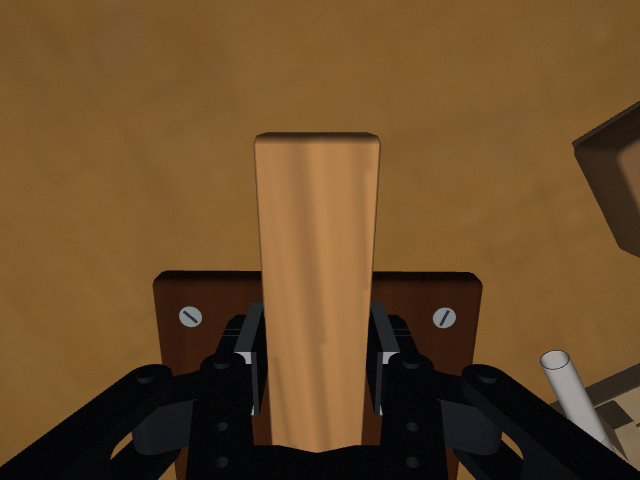

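The wrist view has the board screws at columns 190 and 444 (mid 317) and the wedge centred at 317, so it is well aligned with its nose between the flares. I'll carry on.

```bash
python3 -m creep '[[25,-6,0,0,0,0,0],[25,-6,0,0,0,0,0],[25,-6,0,0,0,0,0],[25,-6,0,0,0,0,0],[25,-6,0,0,0,0,0],[25,-6,0,0,0,0,0],[25,-6,0,0,0,0,0],[25,-6,0,0.3,0,0,0],[25,0,0,0,0,0,0]]'
python3 k.py k3 scene top wrist
```

```text
time: 14.15
tool_pos: [0.4748, -0.1931, 0.018]
eef_rot: [-3.141, 0.0, 2.671]
force: [1.2, -1.2, 0.8]
opening: 0.0349
t 14.15 board x -103.3 y 0.3 z 18.0 yaw [-1.7999e+02  1.0000e-02  1.5301e+02] F board [ 1.66 -0.51  0.8 ] open 34.9
```

View pics/wrist_k3.png

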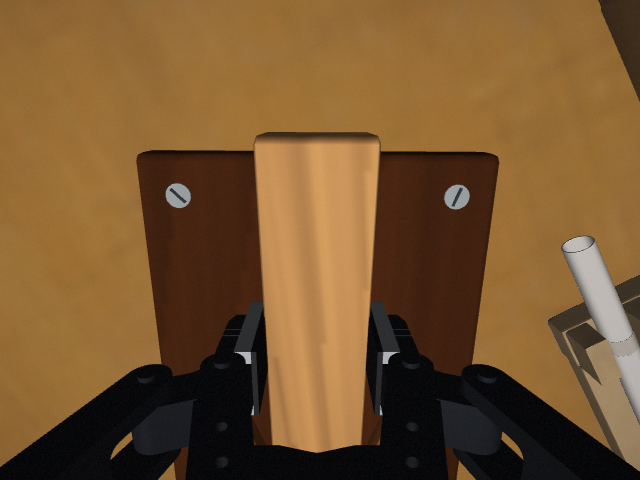

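```bash
python3 -c "
import cv2
i=cv2.imread('pics/scene_k3.png')[240:380,180:480];cv2.imwrite('pics/z4.png',cv2.resize(i,None,fx=2.6,fy=2.6,interpolation=cv2.INTER_CUBIC))
"
```

```text
(no output)
```

View pics/z4.png

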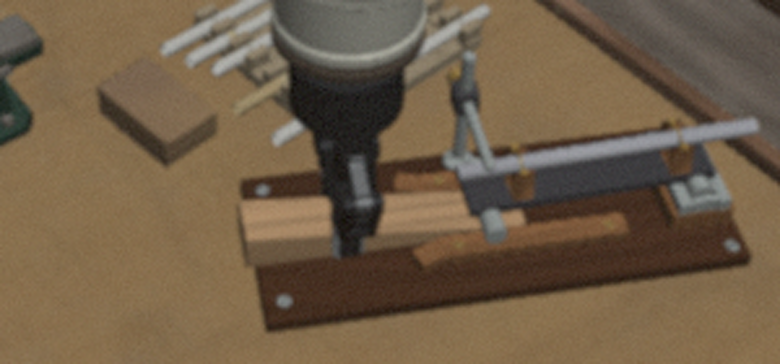

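The nose is about 26 mm past the foot, between the rails and square. Next I release, go back over the butt and push it with closed fingers, which leaves the tube area clear and gives a clean force reading.

```bash
python3 -m creep '[[60,0,0,0,0,0,0],[60,0,0,0,0,0,0],[60,0,0,-2,0,0,0],[60,0,0,-20,0,0,0],[60,0,0,-30,0,0,0],[40,25,0,0,0,0,0],[20,25,0,0,0,0,0],[0,25,0,0,0,0,0],[0,25,0,0,0,0,0],[0,3,0,0,0,0,0],[0,0,0,15,0,0,0],[0,0,0,17,0,0,0],[0,0,0,13,0,0,0],[0,0,0,3,0,0,0],[0,0,0,0,0,0,0],[0,0,0,0,0,0,0]]'
python3 k.py k4 scene wrist
```

```text
time: 16.3
tool_pos: [0.383, -0.1463, 0.0224]
eef_rot: [-3.141, 0.001, 2.671]
force: [0.8, 0.5, 0.3]
opening: -0.0002
t 16.3 board x -206.4 y 0.2 z 22.4 yaw [-1.7999e+02  4.0000e-02  1.5302e+02] F board [0.54 0.79 0.28] open -0.2
```

View pics/wrist_k4.png

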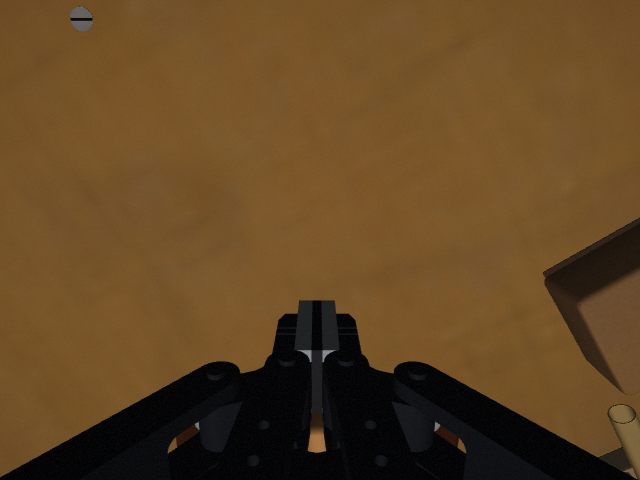

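```bash
python3 -c "
import cv2
i=cv2.imread('pics/scene_k4.png')[240:380,180:480];cv2.imwrite('pics/z5.png',cv2.resize(i,None,fx=2.6,fy=2.6,interpolation=cv2.INTER_CUBIC))
"
```

```text
(no output)
```

View pics/z5.png

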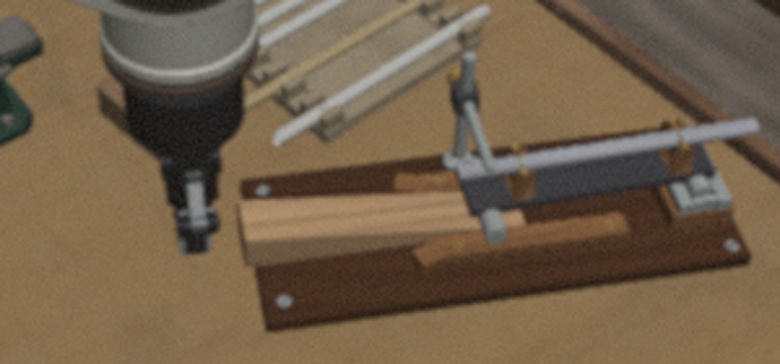

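```bash
python3 -m creep '[[0,-5,0,0,0,0,0],[0,-5,0,0,0,0,0],[0,-5,0,0,0,0,0],[0,-3,0,0,0,0,0],[0,-3,0,0,0,0,0],[0,-3,0,0,0,0,0],[0,-3,0,0,0,0,0],[0,-3,0,0,0,0,0],[0,-3,0,0,0,0,0]]'; python3 k.py
python3 -m creep '[[0,-3,0,0,0,0,0],[0,-3,0,0,0,0,0],[0,-3,0,0,0,0,0],[0,-3,0,0,0,0,0],[0,-3,0,0,0,0,0],[0,-2,0,0,0,0,0]]'; python3 k.py
python3 -m creep '[[0,-2,0,0,0,0,0],[0,-2,0,0,0,0,0],[0,-2,0,0,0,0,0]]'; python3 k.py k5 scene
```

```text
time: 17.52
tool_pos: [0.4122, -0.1611, 0.022]
eef_rot: [-3.141, -0.0, 2.671]
force: [-2.4, 1.3, 1.0]
opening: 0.0001
t 17.525 board x -173.6 y 0.2 z 22.0 yaw [-1.7999e+02 -1.0000e-02  1.5301e+02] F board [-2.72  0.1   1.05] open 0.1
time: 18.27
tool_pos: [0.4267, -0.1685, 0.0219]
eef_rot: [-3.142, -0.002, 2.671]
force: [-7.8, 4.4, 6.3]
opening: -0.0002
t 18.275 board x -157.3 y 0.3 z 21.9 yaw [-1.8000e+02 -1.1000e-01  1.5302e+02] F board [-8.94  0.35  6.34] open -0.2
time: 18.65
tool_pos: [0.432, -0.1711, 0.0219]
eef_rot: [-3.142, -0.002, 2.671]
force: [-8.0, 3.1, 5.8]
opening: 0.0
t 18.65 board x -151.4 y 0.3 z 21.9 yaw [-1.8000e+02 -1.1000e-01  1.5302e+02] F board [-8.59 -0.87  5.84] open 0.0
```

```bash
python3 -c "
import cv2
i=cv2.imread('pics/scene_k5.png')[240:380,180:480];cv2.imwrite('pics/z6.png',cv2.resize(i,None,fx=2.6,fy=2.6,interpolation=cv2.INTER_CUBIC))
"
```

```text
(no output)
```

View pics/z6.png

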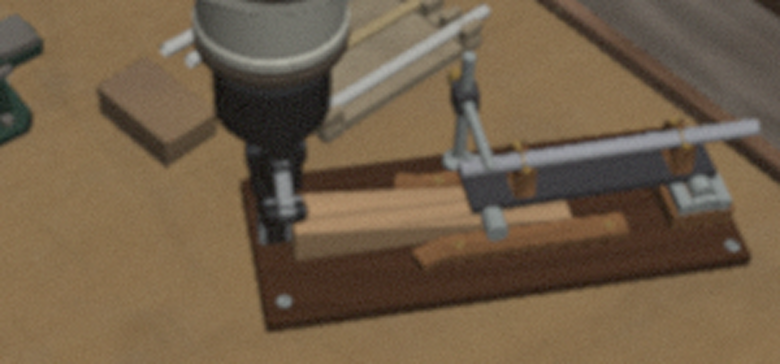

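```bash
python3 -m creep '[[0,-1.5,0,0,0,0,0],[0,-1.5,0,0,0,0,0],[0,-1.5,0,0,0,0,0],[0,-1.5,0,0,0,0,0],[0,-1.5,0,0,0,0,0]]'|grep -v xx >/dev/null; python3 k.py
python3 -m creep '[[0,-1,0,0,0,0,0],[0,-1,0,0,0,0,0]]'>/dev/null; python3 k.py
python3 -m creep '[[0,-1,0,0,0,0,0],[0,-1,0,0,0,0,0]]'>/dev/null; python3 k.py
```

```text
t 19.325 board x -144.0 y 0.4 z 21.9 yaw [-1.8000e+02 -1.2000e-01  1.5302e+02] F board [-9.73 -0.27  6.79] open -0.1
t 19.575 board x -142.0 y 0.4 z 21.9 yaw [-1.8000e+02 -1.2000e-01  1.5303e+02] F board [-9.79 -0.56  5.89] open 0.1
t 19.825 board x -140.0 y 0.3 z 21.9 yaw [-1.8000e+02 -1.2000e-01  1.5302e+02] F board [-10.21   0.8    6.52] open 0.2
```

```bash
python3 -m creep '[[0,-1,0,0,0,0,0],[0,-1,0,0,0,0,0]]'>/dev/null; python3 k.py
python3 -m creep '[[0,-1,0,0,0,0,0],[0,-1,0,0,0,0,0]]'>/dev/null; python3 k.py k6 scene
python3 -c "
import cv2
i=cv2.imread('pics/scene_k6.png')[250:350,320:480];cv2.imwrite('pics/z7.png',cv2.resize(i,None,fx=4.5,fy=4.5,interpolation=cv2.INTER_CUBIC))
"
```

```text
t 20.075 board x -138.1 y 0.4 z 21.9 yaw [-1.8000e+02 -1.3000e-01  1.5302e+02] F board [-9.49 -0.56  7.22] open 0.1
t 20.325 board x -136.1 y 0.4 z 21.8 yaw [-1.8000e+02 -1.3000e-01  1.5302e+02] F board [-10.29  -0.06   7.22] open -0.1
```

View pics/z7.png

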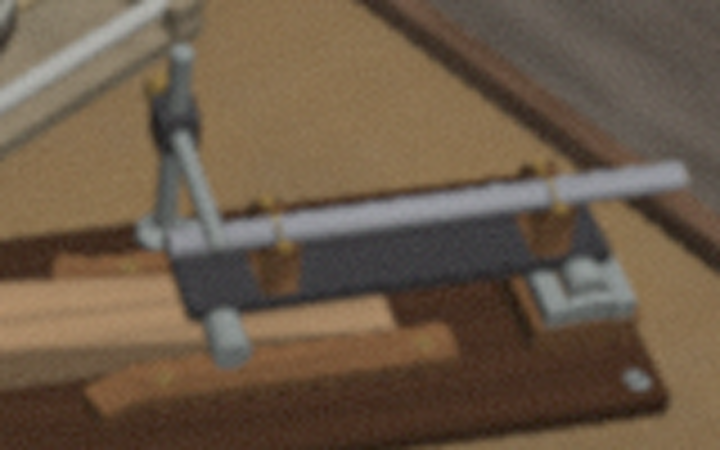

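```bash
for i in 1; do :; done
python3 -m creep '[[0,-1,0,0,0,0,0],[0,-1,0,0,0,0,0]]'>/dev/null; python3 k.py
python3 -m creep '[[0,-1,0,0,0,0,0],[0,-1,0,0,0,0,0]]'>/dev/null; python3 k.py
```

```text
t 20.625 board x -134.0 y 0.4 z 21.9 yaw [-1.8000e+02 -1.2000e-01  1.5302e+02] F board [-10.43   0.34   6.77] open 0.3
t 20.875 board x -132.1 y 0.4 z 21.8 yaw [-1.8000e+02 -1.3000e-01  1.5302e+02] F board [-9.68  0.62  6.66] open 0.6
```

```bash
python3 -m creep '[[0,-1,0,0,0,0,0],[0,-1,0,0,0,0,0]]'>/dev/null; python3 k.py
python3 -m creep '[[0,-1,0,0,0,0,0],[0,-1,0,0,0,0,0]]'>/dev/null; python3 k.py
```

```text
t 21.125 board x -130.1 y 0.4 z 21.8 yaw [-1.8000e+02 -1.3000e-01  1.5302e+02] F board [-9.37  0.07  4.9 ] open 0.1
t 21.375 board x -128.0 y 0.4 z 21.9 yaw [-1.8000e+02 -1.3000e-01  1.5302e+02] F board [-9.36 -0.18  6.39] open 0.1
```

```bash
python3 -m creep '[[0,-1,0,0,0,0,0],[0,-1,0,0,0,0,0]]'>/dev/null; python3 k.py
python3 -m creep '[[0,-1,0,0,0,0,0],[0,-1,0,0,0,0,0]]'>/dev/null; python3 k.py
```

```text
t 21.625 board x -126.0 y 0.4 z 21.9 yaw [-1.8000e+02 -1.2000e-01  1.5302e+02] F board [-9.7   0.45  6.46] open -0.1
t 21.875 board x -124.0 y 0.4 z 21.9 yaw [-1.8000e+02 -1.2000e-01  1.5302e+02] F board [-9.61  0.15  6.11] open 0.1
```

```bash
python3 -m creep '[[0,-1,0,0,0,0,0],[0,-1,0,0,0,0,0]]'>/dev/null; python3 k.py
python3 -m creep '[[0,-1,0,0,0,0,0],[0,-1,0,0,0,0,0]]'>/dev/null; python3 k.py k7 scene top
```

```text
t 22.125 board x -122.0 y 0.4 z 21.9 yaw [-1.8000e+02 -1.3000e-01  1.5302e+02] F board [-9.48  0.77  7.12] open 0.1
t 22.375 board x -120.1 y 0.4 z 21.9 yaw [-1.8000e+02 -1.3000e-01  1.5302e+02] F board [-9.91  0.04  5.84] open -0.1
```

```bash
python3 -m creep '[[0,-1,0,0,0,0,0],[0,-1,0,0,0,0,0]]'>/dev/null; python3 k.py
python3 -m creep '[[0,-1,0,0,0,0,0],[0,-1,0,0,0,0,0]]'>/dev/null; python3 k.py
```

```text
t 22.725 board x -118.1 y 0.4 z 21.9 yaw [-1.8000e+02 -1.3000e-01  1.5302e+02] F board [-8.78  0.17  6.21] open 0.4
t 22.975 board x -116.0 y 0.4 z 21.9 yaw [-1.8000e+02 -1.3000e-01  1.5302e+02] F board [-8.57  0.3   5.99] open 0.2
```

```bash
python3 -m creep '[[0,-1,0,0,0,0,0],[0,-1,0,0,0,0,0]]'>/dev/null; python3 k.py
python3 -m creep '[[0,-1,0,0,0,0,0],[0,-1,0,0,0,0,0]]'>/dev/null; python3 k.py k8 scene top
python3 -c "
import cv2
i=cv2.imread('pics/scene_k8.png')[250:350,320:480];cv2.imwrite('pics/z8.png',cv2.resize(i,None,fx=4.5,fy=4.5,interpolation=cv2.INTER_CUBIC))
"
```

```text
t 23.225 board x -114.0 y 0.4 z 21.9 yaw [-1.8000e+02 -1.2000e-01  1.5302e+02] F board [-9.56 -0.03  5.98] open 0.1
t 23.475 board x -112.0 y 0.4 z 21.9 yaw [-1.8000e+02 -1.2000e-01  1.5302e+02] F board [-9.86 -0.8   5.54] open -0.3
```

View pics/z8.png

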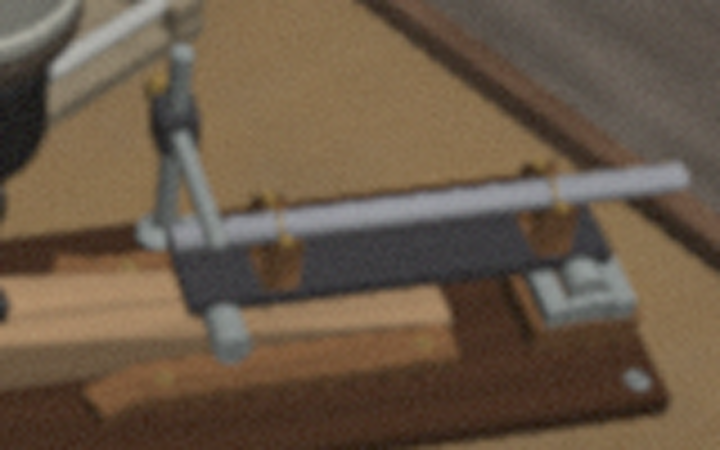

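```bash
python3 -m creep '[[0,-1,0,0,0,0,0],[0,-1,0,0,0,0,0]]'>/dev/null; python3 k.py
python3 -m creep '[[0,-1,0,0,0,0,0]]'>/dev/null; python3 k.py
python3 -m creep '[[0,-1,0,0,0,0,0]]'>/dev/null; python3 k.py
```

```text
t 23.825 board x -110.0 y 0.4 z 21.9 yaw [-1.8000e+02 -1.2000e-01  1.5302e+02] F board [-8.15 -0.38  4.96] open -0.2
t 23.95 board x -109.0 y 0.4 z 21.9 yaw [-1.8000e+02 -1.2000e-01  1.5302e+02] F board [-9.99 -0.49  6.11] open 0.2
t 24.075 board x -108.0 y 0.4 z 21.9 yaw [-1.8000e+02 -1.2000e-01  1.5302e+02] F board [-8.98 -0.72  6.66] open 0.3
```

```bash
python3 -m creep '[[0,-1,0,0,0,0,0]]'>/dev/null; python3 k.py
python3 -m creep '[[0,-1,0,0,0,0,0]]'>/dev/null; python3 k.py
```

```text
t 24.2 board x -107.0 y 0.4 z 21.9 yaw [-1.8000e+02 -1.2000e-01  1.5302e+02] F board [-10.13   0.03   6.68] open -0.2
t 24.325 board x -106.0 y 0.4 z 21.8 yaw [-1.8000e+02 -1.2000e-01  1.5302e+02] F board [-8.75  0.15  5.57] open 0.1
```

```bash
python3 -m creep '[[0,-1,0,0,0,0,0]]'>/dev/null; python3 k.py
python3 -m creep '[[0,-1,0,0,0,0,0]]'>/dev/null; python3 k.py
```

```text
t 24.45 board x -105.0 y 0.4 z 21.9 yaw [-1.8000e+02 -1.2000e-01  1.5302e+02] F board [-9.27  0.09  6.76] open 0.2
t 24.575 board x -104.0 y 0.4 z 21.9 yaw [-1.8000e+02 -1.2000e-01  1.5302e+02] F board [-9.85  0.03  7.03] open -0.1
```

```bash
python3 -m creep '[[0,-1,0,0,0,0,0]]'>/dev/null; python3 k.py
python3 -m creep '[[0,-1,0,0,0,0,0]]'>/dev/null; python3 k.py
```

```text
t 24.7 board x -103.0 y 0.4 z 21.9 yaw [-1.8000e+02 -1.3000e-01  1.5302e+02] F board [-10.56   0.98   6.68] open 0.4
t 24.825 board x -102.2 y 0.5 z 21.9 yaw [-1.8000e+02 -1.4000e-01  1.5302e+02] F board [-12.26   0.79   8.31] open 0.1
```

The push is climbing above the 9.5 N baseline: contact. I'll average readings, then take half-millimetre steps.

```bash
python3 -m creep '[[0,0,0,0,0,0,0]]'>/dev/null; python3 k.py
python3 -m creep '[[0,-0.5,0,0,0,0,0]]'>/dev/null; python3 k.py
python3 -m creep '[[0,0,0,0,0,0,0]]'>/dev/null; python3 k.py
```

```text
t 24.95 board x -102.1 y 0.5 z 21.9 yaw [-1.8000e+02 -1.3000e-01  1.5302e+02] F board [-10.    -0.34   5.61] open 0.4
t 25.075 board x -101.8 y 0.5 z 21.9 yaw [-1.8000e+02 -1.6000e-01  1.5302e+02] F board [-13.37  -0.44   8.6 ] open 0.3
t 25.2 board x -101.7 y 0.4 z 21.9 yaw [-1.8000e+02 -1.5000e-01  1.5302e+02] F board [-11.78  -0.75   8.53] open -0.1
```

```bash
python3 -m creep '[[0,-0.5,0,0,0,0,0]]'>/dev/null; python3 k.py
python3 -m creep '[[0,-0.5,0,0,0,0,0]]'>/dev/null; python3 k.py
```

```text
t 25.325 board x -101.5 y 0.5 z 21.8 yaw [-180.     -0.18  153.02] F board [-14.19  -0.05   9.72] open -0.1
t 25.45 board x -101.0 y 0.5 z 21.8 yaw [-180.     -0.19  153.02] F board [-15.54  -0.2   10.97] open -0.2
```

```bash
python3 -m creep '[[0,-0.5,0,0,0,0,0]]'>/dev/null; python3 k.py
python3 -m creep '[[0,0,0,0,0,0,0]]'>/dev/null; python3 k.py k9 scene top
```

```text
t 25.575 board x -100.6 y 0.5 z 21.8 yaw [-180.     -0.2   153.03] F board [-16.7    0.03  11.75] open 0.4
t 25.7 board x -100.6 y 0.5 z 21.8 yaw [-180.     -0.19  153.02] F board [-15.14  -0.21   9.71] open -0.3
```

```bash
python3 -m creep '[[0,0.5,0,0,0,0,0],[0,1,0,0,0,0,0],[0,2,0,0,0,0,0],[0,10,0,0,0,0,0],[0,30,0,0,0,0,0],[0,40,0,-10,0,0,0],[0,30,0,-40,0,0,0],[0,0,0,-40,0,0,0],[0,0,0,0,0,0,0],[0,0,0,0,0,0,0]]'; python3 k.py k10 scene top wrist
python3 -c "
import cv2
i=cv2.imread('pics/scene_k10.png')[240:360,270:480];cv2.imwrite('pics/z10.png',cv2.resize(i,None,fx=3.7,fy=3.7,interpolation=cv2.INTER_CUBIC))
a=cv2.imread('pics/scene_k9.png')[250:350,320:480];b=cv2.imread('pics/scene_k10.png')[250:350,320:480];import numpy as np
print(np.abs(cv2.GaussianBlur(a,(5,5),0).astype(int)-cv2.GaussianBlur(b,(5,5),0)).max(2)[30:,30:].max())
"
```

```text
time: 27.05
tool_pos: [0.3769, -0.1432, 0.1115]
eef_rot: [-3.141, -0.0, 2.671]
force: [-0.3, 0.3, -0.4]
opening: -0.0
t 27.05 board x -213.2 y 0.2 z 111.5 yaw [-1.7999e+02 -1.0000e-02  1.5301e+02] F board [-0.44  0.15 -0.41] open -0.0
7
```

View pics/z10.png

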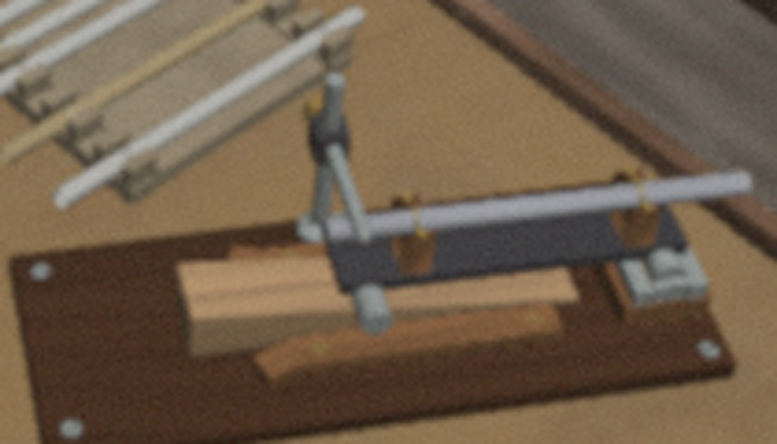

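View pics/wrist_k10.png

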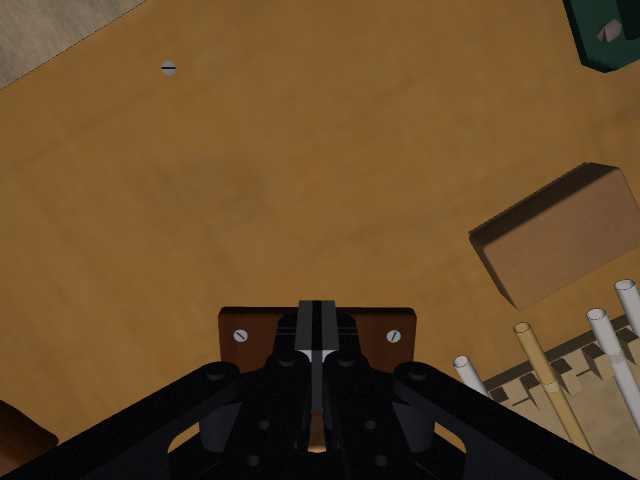

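```bash
python3 -c "
from station import job;print(job.hand_in())"
```

```text
the job is handed in; nothing more can be done
None
```

I laid the long wedge in the channel and slid it in until the tube bore on the gauge's finger. The arm then backed off and I handed the job in at about 27 s.

- **Placing:** I gripped the wedge across its width near the marked point and lined it up with the rails. Once its nose was about 26 mm past the foot, I let go. I then pushed it in from the butt with closed fingers.
- **Force on the finger:** The push held steady at about 9.5 N, then climbed to 16.7 N over the last 2 mm. By the ratios given, that 7 N rise puts roughly 3 to 5.5 N on the finger. The wedge's nose ended about 110 mm past the foot, which means the tube rose about 9 mm, inside the stated 4 to 9.5 mm gap.
- **After letting go:** The scene pictures before and after the arm backed off show no shift of the wedge or cradle. The wedge sits square between the rails, its nose clear of the heel block, and the wrist force is back to about zero.
- **Less certain:** The cameras cannot resolve the gap at the finger, so contact is judged from the force rise and the travel only. While pushing, the fingers also felt a vertical force that grew from about 6 to 11.7 N. It may account for part of the 7 N rise, so the true finger force could be nearer 2 to 4 N.

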